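Assemble a DIN-rail gateway module

TASK

Assemble the DIN-rail gateway on the base that is clipped to the rail: lay the battery pack in its bay, then set the circuit board on the four posts above it with its heat sink towards the brass earth terminal, then put the radio module into the socket on the board, and last put the cover on with its vent slots over the heat sink, every part fully home. Set the parts down rather than dropping them, and leave the screwdriver, the mouse and the plug adapter where they are.

Things in the scene. Friction and masses are not known exactly. Their poses are not given: they have to be found in the camera images.
- jig: Fixed plate 170x130x10 mm, DIN rail along x; on it the open grey base, centred over the origin (plate underside). Brass earth terminal sticks out of the base's -x end. Base floor and flange 112x96, top at z=22. Bay 70x42 in the middle, stops 6 high, long sides open for fingers. 4 corner posts, tops z=45, lugs to z=53. Upstands 11 high inside the cover. Guides lean to lead parts in.
- battery: Black flat block 64(x) x 36(y) x 18 mm, 90 g, grey label and brass contacts on top. Origin: middle of the underside. Goes flat in the bay on the base's floor (3 mm play), long side along the rail, either way round: origin at jig (0, 0, 22).
- board: Green circuit board 80(x) x 62(y) x 3 mm, 90 g. Origin: underside, below the centre of its finned heat sink (30x30, z 3 to 23; grip it across y); board centre at x=+22. Radio socket: black corner stops 4 high round (40, 0), inside 39x33, floor z=3. Goes on the 4 posts between the lugs (2.5 mm play), heat sink to the earth terminal: origin at jig (-22, 0, 45), x axes alike.
- radio: Small steel-canned block 34(x) x 28(y) x 14 mm with a green foot, 30 g. Origin: middle of the underside. Goes flat into the board's socket (2.5 mm play), long side along the board's x, either way round: origin at board (40, 0, 3), which is jig (18, 0, 48).
- cover: Grey stepped cover, open below, standing upright, 112(x) x 96(y) x 64 mm, wall 3, 110 g. Shoulders at 41; above them a nose 45 wide (y), full length: grip it across y. Origin: height of lower edge, below the middle of the dark vent slots; cover centre at x=+22. Goes over the upstands (3 mm play) onto the flange: origin at jig (-22, 0, 22), x axes alike, vents at the earth terminal's end.
- screwdriver: Bystander: screwdriver lying on the bench, about 200 mm long along its x axis. Leave it alone.
- mouse: Bystander: black computer mouse, 96 x 58 x 33 mm, origin under it. Leave it alone.
- smart_plug: Bystander: white plug adapter, 55 x 55 x 40 mm, origin under its centre. Leave it alone.
Not all that is in view belongs to the job. What is meant by the radio is not blue, and is the larger of those in its own colour.

How it is judged:
On the way, in this order (a step that is already met when the one before it is completed fails the run):
1. the battery pack lies in its bay on the floor of the base, let go (x of battery in the frame of jig between -0.005 and 0.005 m and y of battery in the frame of jig between -0.005 and 0.005 m and z of battery in the frame of jig between 0.019 and 0.025 m and angle between the x axis of battery and the x axis of jig, either way round below 0.15 rad and angle between battery's own z axis and vertical below 0.08 rad and contact force between the fingers and battery below 0.05 N), for 0.2 s.
2. the circuit board sits down on the four posts over the battery, heat sink towards the earth terminal, let go (x of battery in the frame of jig between -0.005 and 0.005 m and y of battery in the frame of jig between -0.005 and 0.005 m and z of battery in the frame of jig between 0.019 and 0.025 m and angle between the x axis of battery and the x axis of jig, either way round below 0.15 rad and angle between each of battery, board's own z axis and vertical below 0.08 rad and x of board in the frame of jig between -0.027 and -0.017 m and y of board in the frame of jig between -0.005 and 0.005 m and z of board in the frame of jig between 0.042 and 0.048 m and angle between the x axis of board and the x axis of jig, either way round below 0.12 rad and contact force between the fingers and board below 0.05 N), for 0.2 s.
3. the radio module sits down in the socket of the seated board, let go (x of battery in the frame of jig between -0.005 and 0.005 m and y of battery in the frame of jig between -0.005 and 0.005 m and z of battery in the frame of jig between 0.019 and 0.025 m and angle between the x axis of battery and the x axis of jig, either way round below 0.15 rad and angle between each of battery, board, radio's own z axis and vertical below 0.08 rad and x of board in the frame of jig between -0.027 and -0.017 m and y of board in the frame of jig between -0.005 and 0.005 m and z of board in the frame of jig between 0.042 and 0.048 m and angle between the x axis of board and the x axis of jig, either way round below 0.12 rad and x of radio in the frame of board between 0.035 and 0.045 m and y of radio in the frame of board between -0.005 and 0.005 m and z of radio in the frame of board between 0 and 0.006 m and angle between the x axis of radio and the x axis of board, either way round below 0.2 rad and contact force between the fingers and radio below 0.05 N), for 0.2 s.
4. the cover sits down on the base's flange, vents over the heat sink, let go (x of battery in the frame of jig between -0.005 and 0.005 m and y of battery in the frame of jig between -0.005 and 0.005 m and z of battery in the frame of jig between 0.019 and 0.025 m and angle between the x axis of battery and the x axis of jig, either way round below 0.15 rad and angle between each of battery, board, radio, cover's own z axis and vertical below 0.08 rad and x of board in the frame of jig between -0.027 and -0.017 m and y of board in the frame of jig between -0.005 and 0.005 m and z of board in the frame of jig between 0.042 and 0.048 m and angle between the x axis of each of board, cover and the x axis of jig, either way round below 0.12 rad and x of radio in the frame of board between 0.035 and 0.045 m and y of radio in the frame of board between -0.005 and 0.005 m and z of radio in the frame of board between 0 and 0.006 m and angle between the x axis of radio and the x axis of board, either way round below 0.2 rad and x of cover in the frame of jig between -0.029 and -0.015 m and y of cover in the frame of jig between -0.007 and 0.007 m and z of cover in the frame of jig between 0.019 and 0.025 m and contact force between the fingers and cover below 0.05 N), for 0.2 s.
At the end, for the whole second after the job is handed in: All four parts seated in the base, let go and at rest, within 5 mm sideways (cover 7) and 3 mm in height; turned at most 7 degrees off (battery 8.5, radio 11), tilted at most 4.5; heat sink and cover vents at the earth terminal's end; radio in the board's socket (all of step 4 and contact force between the fingers and battery below 0.05 N and contact force between the fingers and board below 0.05 N and contact force between the fingers and radio below 0.05 N and linear speed of each of battery, board, radio, cover below 0.02 m/s and angular speed of each of battery, board, radio, cover below 0.2 rad/s); the robot touches nothing.
It fails at once if the screwdriver is moved by more than 25 mm (distance of screwdriver from where it was at the start of the episode above 0.025 m).
It fails at once if the computer mouse is moved by more than 25 mm (distance of mouse from where it was at the start of the episode above 0.025 m).
It fails at once if the white plug adapter is moved by more than 25 mm (distance of smart_plug from where it was at the start of the episode above 0.025 m).
It fails at once if a part is dropped or thrown (faster than 0.6 m/s while no finger touches it: a fall of about 20 mm) ((linear speed of battery above 0.6 m/s and contact force between the fingers and battery below 0.05 N) or (linear speed of board above 0.6 m/s and contact force between the fingers and board below 0.05 N) or (linear speed of radio above 0.6 m/s and contact force between the fingers and radio below 0.05 N) or (linear speed of cover above 0.6 m/s and contact force between the fingers and cover below 0.05 N)).
It also fails if it takes over 112 s, if anything falls off the work surface, if the arm or the gripper's body presses on something with over 40 N, if the wrist force passes 120 N, or if a joint passes its speed limit or range.

ROBOT

A 6-joint arm with a two-finger parallel gripper is mounted at the origin on the work surface. World frame = base frame: x ahead of the robot, y to its left, z up, the work surface at z = 0. Lengths are in m, angles in rad, forces in N, time in s.
With the tool pointing down it reaches from about 0.3 to 0.75 m from the base axis. Payload 8.5 kg.
Tool frame: the origin (TCP) lies midway between the tips of the shut fingers; the grasp point (between the pads) lies 19 mm behind it; z points along the fingers, y is the line along which they close (so a half turn about z gives the same grasp; the last joint's range is limited). The gripper opens to 85 mm and grips with 20 to 120 N. Pads are 22 mm wide; open, the fingers measure 114 mm over their backs; the gripper's body (76 mm by 85 mm) begins 54 mm behind the grasp point. The pads swing forward as they close: fully open they stand 13 mm farther back than shut.
Start: joints at [-1.521, 0.381, 1.297, -0, 1.464, -0.215], TCP at [0.144, -0.531, 0.231] pointing down, gripper open.
Joint ranges: [-3.11, 3.11], [-0.89, 2.33], [0.22, 2.48], [-1.42, 4.56], [0.17, 2.85], [-2.88, 2.88]. Speed limits (rad/s): [2.39, 2.39, 3.14, 3.14, 3.14, 3.14].

INTERFACE

Orientations are given as a rotation vector (axis times angle).
In Python, from station import state, get_image, calibration, workorder gives the robot as it stands. The module is installed in compiled form; this text tells all that it offers.
- The arm moves only by the tool step_arm, never from a script. Its argument "increments" is a list of rows, each a list of 2 entries, a list of its own where there are three numbers: the shift along the tool's x, y, z in units of 25 mm (1.0 is 25 mm), then the turn about the tool's z in rad. In form: [[[dx, dy, dz], yaw], ...]. A call has 1 to 20 rows; each row shifts and turns the commanded pose from where the row before left it, along the tool's axes as they then stand; what a row does not reach is not made up. A row lasts 1/8 s, in which the tool goes at most 62.5 mm and 10.7 degrees, less where a joint would pass 70% of its speed; a pose out of reach is approached as far as the arm can. A call is refused whole if a number of a shift passes 1 or a number of a turn 0.188, either way. A call with a gripper value outside its range is refused whole. "gripper" is the opening, from -1 (shut) to 1 (fully open), set as the call begins (left out, the last holds). The fingers move at their own pace and stop on an object; the grip force is fixed at half the most. Time passes only in rows, so rows that do not move let the fingers close. It gives the time, the measured TCP pose, the force, the opening and the grip force at its end, in the units of the state.
- state(): the state, without advancing time (a new reading comes with each control period).
- get_image(name): name is "side" or "top" or "wrist"; returns (picture, depth): 420x560x3 uint8, red, green, blue; 420x560 float32, m along the optical axis (not along the pixel's ray), 0 where there is no reading.
- calibration(name): a dict with "vertical_fov" (degrees; the focal length in pixels is half the picture's height over the tangent of half this angle, whatever the lens; pixels are square), "cx", "cy" (the principal point, pixels), "world_to_cam" (4x4, takes a point from world to camera coordinates). Camera axes: x right, y down, z forward; pixel columns grow to the right and rows downward; lengths in m; the calibration is good to about 2 mm. A picture is of the moment at which its call begins: read the wrist's pose just before it. calibration takes no time and is no camera call; for the wrist camera it gives the pose at the moment of the call.
- workorder.hand_in(): hands the job in; it is judged then, once.
The state is a dict: "t": time; "joints": joint angles; "qvel": joint speeds; "tau": joint torques, N m; "tcp_pos": TCP position; "tcp_rot": TCP orientation; "ft_force": force on the tool from outside, world axes, zero at the start; "torque": the same for the moment, N m; "grip_width": finger opening in m; "gripper_force": force on a finger pad.
Only numpy, scipy, OpenCV 4.12 (cv2) and the standard library are available. Lean on these libraries where they do the work, as an engineer would, in place of code of your own. Each camera call takes 0.05 s, during which the arm holds its last target. There are 200 camera calls.

## Working session

There is one attempt and no reset: what is moved stays moved. The work goes in short steps, Python scripts to look and compute and a tool call to move; the robot and the scene stay as the last step left them, time stands still between calls to the robot, and variables do not carry over. Pictures are saved under pics/ and viewed, at most 14 in all, crops included, and the job is handed in when it is done.

Besides the shell and the picture viewer there is one more tool, called after "Request:" as a command line: name --argument value ..., lists and objects as JSON in quotes. step_arm: Moves the arm, as the interface text tells. Its arguments: {"type":"object","properties":{"increments":{"type":"array"},"gripper":{"type":"number"}},"required":["increments"]}

```bash
mkdir -p pics; cat > h.py <<'E'
import numpy as np, cv2
from station import state,get_image,calibration
def grab(n):
    c=calibration(n); im,d=get_image(n); return im,d,c
def pts(d,c):
    f=d.shape[0]/2/np.tan(np.radians(c["vertical_fov"])/2)
    v,u=np.mgrid[:d.shape[0],:d.shape[1]]
    P=np.stack([(u-c["cx"])/f*d,(v-c["cy"])/f*d,d,np.ones_like(d)],-1)
    return (P@np.linalg.inv(np.array(c["world_to_cam"])).T)[...,:3]
E
python3 - <<'E'
from h import *
s=state(); print(s)
for n in ("top","side"):
    im,d,c=grab(n); print(n,c["vertical_fov"],c["cx"],c["cy"],np.linalg.inv(np.array(c["world_to_cam"]))[:3,3],(d>0).mean())
    cv2.imwrite(f"pics/{n}0.png",im[...,::-1]); np.savez(f"{n}0.npz",im=im,d=d,P=pts(d,c))
    print(pts(d,c)[::70,::70].round(3).tolist() if n=="top" else "")
E
```

```text
{'t': 0.0, 'joints': array([-1.52129012e+00,  3.81210971e-01,  1.29826753e+00, -1.31830120e-05,
        1.46358401e+00, -2.15297012e-01]), 'qvel': array([ 0.00042556, -0.00196655, -0.00049887, -0.00020059,  0.00195763,
        0.0011148 ]), 'tau': array([-9.54529496e-04, -4.48459375e+01, -2.31276387e+01, -1.68717002e-04,
        4.85144948e-03, -1.69484514e-05]), 'tcp_pos': array([ 0.14392688, -0.53053241,  0.23070145]), 'tcp_rot': array([-3.11264315e+00, -4.14546393e-01, -1.70576533e-04]), 'ft_force': array([-1.20765742, -0.52292044,  0.59253743]), 'torque': array([ 0.00729088, -0.05254587, -0.03023534]), 'gripper_force': 0.0, 'grip_width': 0.08534063062500702}
top 50.37075035700417 273.1268696690064 211.22855572982874 [ 0.38017557 -0.01749382  1.23192024] 0.9958460884353741
[[[1.813, 1.382, -0.758], [1.814, 1.026, -0.747], [1.834, 0.684, -0.762], [1.833, 0.331, -0.749], [1.848, -0.018, -0.757], [1.849, -0.366, -0.746], [1.862, -0.717, -0.751], [1.876, -1.069, -0.757]], [[1.437, 1.331, -0.764], [1.436, 0.983, -0.745], [1.449, 0.65, -0.754], [1.456, 0.311, -0.751], [1.459, -0.026, -0
[... 262 characters left out ...]
, 0.0]], [[0.606, 0.755, -0.001], [0.611, 0.556, 0.003], [0.617, 0.362, -0.003], [0.621, 0.165, -0.001], [0.625, -0.032, 0.007], [0.632, -0.23, -0.005], [0.636, -0.426, 0.001], [0.641, -0.622, 0.002]], [[0.412, 0.725, 0.002], [0.417, 0.535, 0.001], [0.421, 0.339, 0.021], [0.427, 0.154, -0.001], [0.431, -0.037, -0.001], [0.436, -0.228, -0.002], [0.439, -0.405, 0.042], [0.446, -0.611, -0.002]], [[0.229, 0.701, -0.001], [0.234, 0.514, 0.002], [0.239, 0.33, 0.001], [0.243, 0.145, -0.002], [0.279, -0.035, 0.288], [0.252, -0.227, -0.003], [0.257, -0.411, 0.001], [0.262, -0.596, 0.003]]]
side 47.6539025665859 279.1937990003465 211.46479855947626 [0.08730753 0.77077284 0.59051474] 0.9960204081632653
```

View images.

View pics/top0.png

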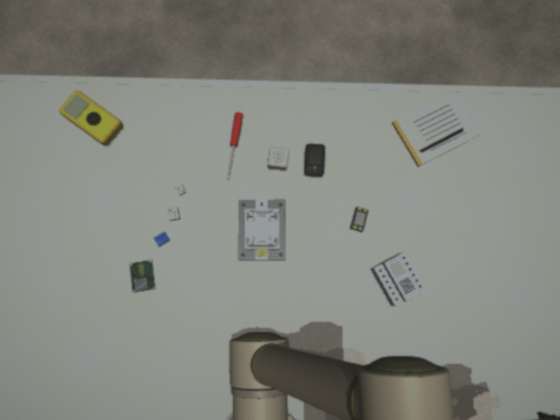

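View pics/side0.png

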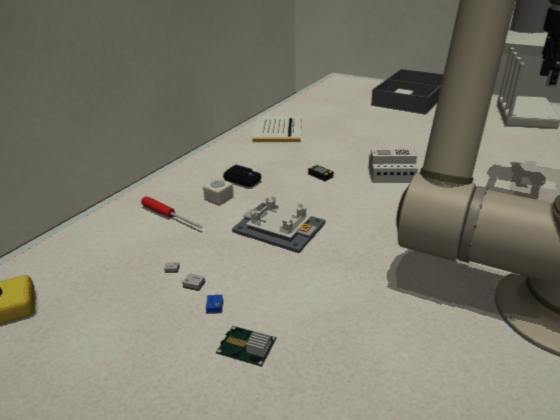

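```bash
python3 - <<'E'
from h import *
from scipy.spatial.transform import Rotation as R
z=np.load("top0.npz"); P=z["P"]
print({k:P[v,u].round(3).tolist() for k,(u,v) in dict(jig=(262,230),earth=(262,253),board=(143,276),r1=(180,189),r2=(173,213),bl=(162,239),bat=(360,219),cov=(397,278),mouse=(315,160),plug=(279,158),sd=(230,170)).items()})
im=z["im"]; 
# objects by height over bench
h=((P[...,2]>.006)&(P[...,2]<.12)).astype(np.uint8); n,l,st,ce=cv2.connectedComponentsWithStats(h)
for i in range(1,n):
    if st[i,4]>15:
        q=P[l==i]; (c,wh,a)=cv2.minAreaRect((q[:,:2]*1000).astype(np.float32)); print(ce[i].round(),st[i,4],np.round(c),np.round(wh),round(a),np.percentile(q[:,2],[5,50,95]).round(3))
s=state(); T=np.eye(4);T[:3,:3]=R.from_rotvec(s["tcp_rot"]).as_matrix();T[:3,3]=s["tcp_pos"]
c=calibration("wrist"); print((np.array(c["world_to_cam"])@T).round(4),c["vertical_fov"],c["cx"],c["cy"]); print(T.round(3))
E
```

```text
{'jig': [0.565, 0.016, 0.023], 'earth': [0.501, 0.014, 0.025], 'board': [0.433, 0.337, 0.002], 'r1': [0.677, 0.25, 0.011], 'r2': [0.607, 0.264, 0.014], 'bl': [0.534, 0.291, 0.011], 'bat': [0.603, -0.254, 0.017], 'cov': [0.442, -0.339, 0.062], 'mouse': [0.764, -0.127, 0.036], 'plug': [0.765, -0.026, 0.042], 'sd': [0.735, 0.112, 0.016]}
[ 91. 118.] 1780 [878. 516.] [171.  85.] 56 [0.025 0.039 0.046]
[436. 129.] 2610 [ 878. -481.] [150. 213.] 29 [0.006 0.009 0.015]
[235. 135.] 368 [809. 103.] [ 25. 197.] 85 [0.012 0.021 0.026]
[315. 160.] 654 [ 770. -128.] [60. 95.] 90 [0.015 0.027 0.035]
[278. 159.] 416 [769. -24.] [55. 56.] 84 [0.016 0.039 0.043]
[180. 190.] 66 [675. 249.] [29. 20.] 29 [0.006 0.01  0.014]
[262. 230.] 2766 [569.  17.] [171. 129.] 1 [0.007 0.019 0.042]
[173. 213.] 127 [607. 264.] [34. 28.] 13 [0.009 0.013 0.017]
[359. 219.] 307 [ 604. -253.] [36. 64.] 76 [0.012 0.017 0.021]
[161. 239.] 131 [535. 292.] [29. 35.] 29 [0.008 0.013 0.017]
[399. 279.] 1717 [ 442. -353.] [112.  98.] 29 [0.026 0.044 0.066]
[142. 284.] 163 [412. 338.] [39. 41.] 5 [0.007 0.018 0.025]
[290. 417.] 25 [ 83. -69.] [20. 10.] 50 [0.007 0.009 0.012]
[[-9.000e-04  1.000e+00 -1.800e-03 -0.000e+00]
 [-9.539e-01 -1.400e-03 -3.001e-01  2.990e-02]
 [-3.001e-01  1.500e-03  9.539e-01  1.579e-01]
 [ 0.000e+00  0.000e+00  0.000e+00  1.000e+00]] 65.6034883944054 284.1261240132205 213.69855808766667
[[ 0.965  0.262 -0.     0.144]
 [ 0.262 -0.965  0.001 -0.531]
 [ 0.    -0.001 -1.     0.231]
 [ 0.     0.     0.     1.   ]]
```

Request:
step_arm --increments '[[[0, 0, -0.4], 0.133], [[0, 0, -0.4], 0.132], [[1, -0.6, -0.2], 0], [[1, -0.6, -0.2], 0], [[1, -0.6, -0.2], 0], [[1, -0.6, -0.2], 0], [[1, -0.6, -0.2], 0], [[1, -0.6, 0], 0], [[1, -0.6, 0], 0], [[1, -0.6, 0], 0], [[1, -0.6, 0], 0], [[1, -0.6, 0], 0], [[0, 0, 0], 0], [[0, 0, 0], 0]]' --gripper 1

```text
t: 1.85
tcp_pos: [0.3935, -0.3811, 0.2761]
tcp_rot: [-3.141, 0.0, 0.001]
ft_force: [0.1, 0.7, 0.1]
grip_width: 0.0855
gripper_force: 0.0
```

```bash
cat >> h.py <<'E'
from scipy.spatial.transform import Rotation as R
def look(name):
    s=state(); im,d,c=grab("wrist"); P=pts(d,c)
    cv2.imwrite(f"pics/{name}.png",im[...,::-1]); np.savez(f"{name}.npz",im=im,d=d,P=P,T=s["tcp_pos"])
    m=R.from_rotvec(s["tcp_rot"]).as_matrix(); print(s["t"],s["tcp_pos"].round(4),"yaw",np.arctan2(m[1,0],m[0,0]).round(4))
    return im,d,P
E
python3 -c "
from h import *
look('w1')"
```

```text
1.85 [ 0.3935 -0.3811  0.2761] yaw -0.0003
```

View pics/w1.png

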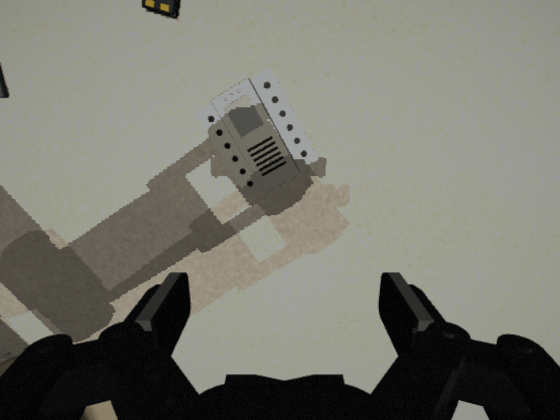

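Request:
step_arm --increments '[[[0.83, -0.655, 0.28], 0], [[0.83, -0.655, 0.28], 0], [[0.83, -0.655, 0.28], 0], [[0.83, -0.655, 0.28], 0], [[0.83, -0.655, 0.28], 0], [[0.83, -0.655, 0.28], 0], [[0.83, -0.655, 0.28], 0], [[0.83, -0.655, 0.28], 0], [[0, 0, 0], 0], [[0, 0, 0], 0]]'

```text
t: 3.15
tcp_pos: [0.5593, -0.2509, 0.2205]
tcp_rot: [3.141, -0.002, -0.0]
ft_force: [0.4, -0.3, -0.4]
grip_width: 0.0854
gripper_force: 0.0
```

```bash
cat >> h.py <<'E'
def rect(P,m):
    m=m.astype(np.uint8); n,l,st,ce=cv2.connectedComponentsWithStats(m)
    i=1+np.argmax(st[1:,4]); q=P[l==i]
    c,wh,a=cv2.minAreaRect((q[:,:2]*1000).astype(np.float32))
    if wh[0]<wh[1]: wh=wh[::-1]; a+=90
    a=(a+90)%180-90
    return np.round(c,1),np.round(wh,1),round(a,1),np.percentile(q[:,2],[5,50,95]).round(4),ce[i].round(),st[i,4]
E
python3 - <<'E'
from h import *
z=np.load("w1.npz"); P=z["P"]
print("cover nose",rect(P,(P[...,2]>.057)&(P[...,2]<.075)&(abs(P[...,1]+.34)<.12)))
print("cover all",rect(P,(P[...,2]>.02)&(P[...,2]<.075)&(abs(P[...,1]+.34)<.12)&(P[...,0]>.36)))
im,d,P=look("w2")
print("bat",rect(P,(P[...,2]>.01)&(P[...,2]<.03)&(abs(P[...,1]+.25)<.06)&(abs(P[...,0]-.604)<.06)))
E
```

```text
cover nose (array([ 442.6, -352.4]), array([112.1,  45.4]), 29.1, array([0.0616, 0.0629, 0.0643]), array([256., 135.]), np.int32(4565))
cover all (array([ 442.7, -352.6]), array([112.1,  96.5]), 29.0, array([0.0389, 0.0614, 0.064 ]), array([258., 133.]), np.int32(8898))
3.15 [ 0.5593 -0.2509  0.2205] yaw -0.0012
bat (array([ 604.6, -252.6]), array([64.3, 36.5]), -14.9, array([0.0149, 0.017 , 0.0184]), array([285., 141.]), np.int32(2169))
```

View pics/w2.png

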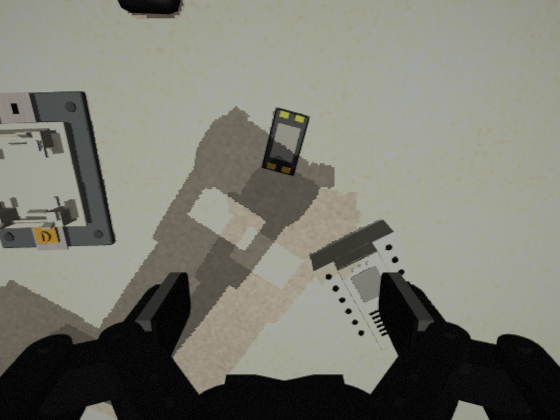

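Request:
step_arm --increments '[[[-0.1, -1, 0], 0], [[-0.1, -1, 0], 0], [[-0.1, -1, 0], 0], [[-0.1, -1, 0], 0], [[-0.1, -1, 0], 0], [[-0.1, -1, 0], 0], [[-0.1, -1, 0], 0], [[-0.1, -1, 0], 0], [[-0.1, -1, 0], 0], [[-0.1, -1, 0], 0], [[-0.1, -0.7, 0], 0], [[0, 0, 0], 0], [[0, 0, 0], 0]]'

```text
t: 4.82
tcp_pos: [0.5326, 0.0172, 0.2203]
tcp_rot: [3.141, -0.001, 0.0]
ft_force: [0.5, -0.1, 0.5]
grip_width: 0.0853
gripper_force: 0.0
```

```bash
python3 - <<'E'
from h import *
im,d,P=look("w3")
near=(abs(P[...,1]-.017)<.11)&(abs(P[...,0]-.569)<.11)
for lo,hi in((.005,.06),(.016,.06),(.035,.06),(.048,.06)): print(lo,rect(P,near&(P[...,2]>lo)&(P[...,2]<hi)))
# all high points (lugs), posts
for lo,hi in((.0485,.058),(.041,.0485),(.0255,.031),(.031,.036)):
    m=near&(P[...,2]>lo)&(P[...,2]<hi); n,l,st,ce=cv2.connectedComponentsWithStats(m.astype(np.uint8))
    print(lo,[ (P[l==i][:,:2].mean(0)*1000).round(0).tolist()+[int(st[i,4])] for i in range(1,n) if st[i,4]>12])
cv2.imwrite("pics/w3c.png",cv2.resize(im[60:270,150:430,::-1],None,fx=2.5,fy=2.5,interpolation=cv2.INTER_CUBIC))
E
```

```text
4.825 [0.5326 0.0172 0.2203] yaw -0.0004
0.005 (array([568.8,  17.7]), array([170.4, 130.5]), 1.8, array([0.008 , 0.0199, 0.0436]), array([283., 142.]), np.int32(19591))
0.016 (array([569. ,  17.7]), array([169.9,  96.3]), 1.6, array([0.0168, 0.0211, 0.0447]), array([283., 146.]), np.int32(11535))
0.035 (array([608.8, -10.7]), array([17.9, 17.8]), 89.9, array([0.0425, 0.0446, 0.0512]), array([315., 110.]), np.int32(338))
0.048 (array([614.1,  45.1]), array([9.9, 3.4]), 89.9, array([0.0483, 0.0505, 0.0516]), array([253., 105.]), np.int32(46))
0.0485 [[616.0, -7.0, 41], [614.0, 45.0, 43], [605.0, -18.0, 37], [603.0, 56.0, 41], [536.0, -20.0, 38], [533.0, 54.0, 33], [524.0, -10.0, 33], [522.0, 42.0, 35]]
0.041 [[609.0, -12.0, 248], [607.0, 50.0, 242], [530.0, -14.0, 210], [529.0, 47.0, 219]]
0.0255 [[616.0, 19.0, 88], [607.0, 19.0, 51], [596.0, -5.0, 24], [595.0, 42.0, 27], [540.0, -7.0, 38], [541.0, 41.0, 19], [536.0, 47.0, 22], [531.0, 16.0, 36], [521.0, 31.0, 17]]
0.031 [[614.0, 20.0, 128], [541.0, -19.0, 24], [538.0, 52.0, 21], [524.0, 22.0, 84]]
```

View pics/w3c.png

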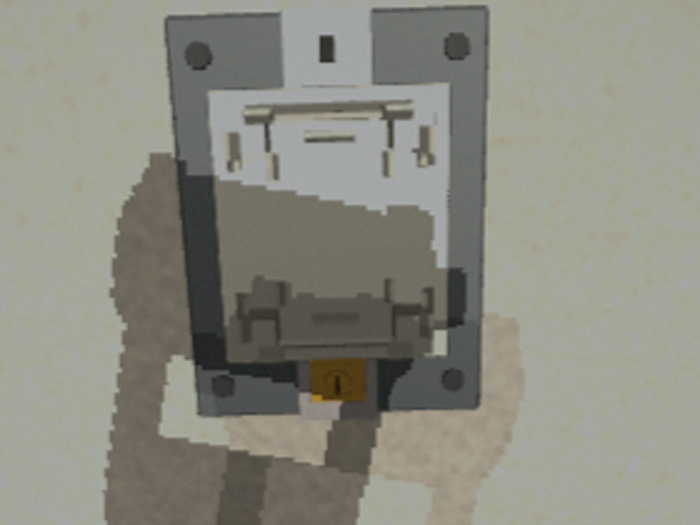

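Request:
step_arm --increments '[[[0.262, 0.981, 0.4], 0], [[0.262, 0.981, 0.4], 0], [[0.262, 0.981, 0.4], 0], [[0.262, 0.981, 0.4], 0], [[0.262, 0.981, 0.4], 0], [[0.262, 0.981, 0.4], 0], [[0.262, 0.981, 0.4], 0], [[0.262, 0.981, 0.4], 0], [[0.262, 0.981, 0.4], 0], [[0.262, 0.981, 0.4], 0], [[0.262, 0.981, 0.4], 0], [[0, 0, 0.4], 0.13], [[0, 0, 0.4], 0.13], [[0, 0, 0], 0], [[0, 0, 0], 0]]'

```text
t: 6.75
tcp_pos: [0.6048, -0.2526, 0.0906]
tcp_rot: [3.115, -0.404, 0.001]
ft_force: [0.0, 0.1, -0.4]
grip_width: 0.0857
gripper_force: 0.0
```

```bash
cat >> h.py <<'E'
def to(x,y,z,deg):
    "rows needed, in tool units, from the present pose (mm) after/before turning"
    s=state(); m=R.from_rotvec(s["tcp_rot"]).as_matrix(); yaw=np.degrees(np.arctan2(m[1,0],m[0,0]))
    e=m.T@(np.array([x,y,z])/1000-s["tcp_pos"])/.025
    print("t",s["t"],"tcp",s["tcp_pos"].round(4),"yaw",yaw.round(2),"shift",e.round(3),"turn",np.radians(yaw-deg).round(4),"w",s["grip_width"].round(4),"F",s["ft_force"].round(1),s["gripper_force"])
E
python3 -c "
from h import *
to(604.6,-252.6,4,-14.9)"
```

```text
Traceback (most recent call last):
  File "h.py", line 27, in to
    print("t",s["t"],"tcp",s["tcp_pos"].round(4),"yaw",yaw.round(2),"shift",e.round(3),"turn",np.radians(yaw-deg).round(4),"w",s["grip_width"].round(4),"F",s["ft_force"].round(1),s["gripper_force"])
                                                                                                                               ^^^^^^^^^^^^^^^^^^^^^
AttributeError: 'float' object has no attribute 'round'
```

Request:
step_arm --increments '[[[0, 0, 1], 0], [[0, 0, 1], 0], [[0, 0, 0.8], 0], [[0, 0, 0.4], 0], [[0, 0, 0.26], 0], [[0, 0, 0], 0]]'

```text
t: 7.5
tcp_pos: [0.6047, -0.2523, 0.0041]
tcp_rot: [3.115, -0.407, 0.0]
ft_force: [-0.2, -0.2, 0.4]
grip_width: 0.0853
gripper_force: 0.0
```

Request:
step_arm --increments '[[[0, 0, 0], 0], [[0, 0, 0], 0], [[0, 0, 0], 0], [[0, 0, 0], 0], [[0, 0, 0], 0], [[0, 0, 0], 0]]' --gripper -1

```text
t: 8.25
tcp_pos: [0.6049, -0.2524, 0.0045]
tcp_rot: [3.115, -0.407, 0.002]
ft_force: [-2.2, 0.3, 5.6]
grip_width: 0.0345
gripper_force: 61.3
```

```bash
sed -i 's/s\["grip_width"\].round(4)/s["grip_width"]/' h.py
python3 -c "
from h import *
to(568.8,17.7,90,1.75)"
```

```text
t 8.25 tcp [ 0.6049 -0.2524  0.0045] yaw -14.91 shift [ -4.169 -10.068  -3.429] turn -0.2907 w 0.034545014929231725 F [-2.2  0.3  5.6] 61.26012325286865
```

Request:
step_arm --increments '[[[0, 0, -0.5], 0], [[0, 0, -1], 0], [[0, 0, -1], 0], [[-0.38, -0.915, -0.93], 0], [[-0.38, -0.915, 0], 0], [[-0.38, -0.915, 0], 0], [[-0.38, -0.915, 0], 0], [[-0.38, -0.915, 0], 0], [[-0.38, -0.915, 0], 0], [[-0.38, -0.915, 0], 0], [[-0.38, -0.915, 0], 0], [[-0.38, -0.915, 0], 0], [[-0.38, -0.915, 0], 0], [[-0.37, -0.915, 0], 0], [[0, 0, 0], -0.145], [[0, 0, 0], -0.146], [[0, 0, 0], 0], [[0, 0, 0], 0]]'

```text
t: 10.5
tcp_pos: [0.5684, 0.0181, 0.0895]
tcp_rot: [-3.141, -0.044, 0.0]
ft_force: [-0.1, 0.3, -0.7]
grip_width: 0.0343
gripper_force: 60.6
```

```bash
python3 - <<'E'
from h import *
im,d,P=look("w4")
to(568.8,17.7,26.5,1.75)
cv2.imwrite("pics/w4c.png",cv2.resize(im[100:400,130:430,::-1],None,fx=2,fy=2))
E
```

```text
10.5 [0.5684 0.0181 0.0895] yaw 0.0281
t 10.55 tcp [0.5685 0.018  0.0896] yaw 1.64 shift [0.013 0.013 2.522] turn -0.002 w 0.034459898426945905 F [-0.1 -0.3 -0.9] 60.550174713134766
```

View pics/w4c.png

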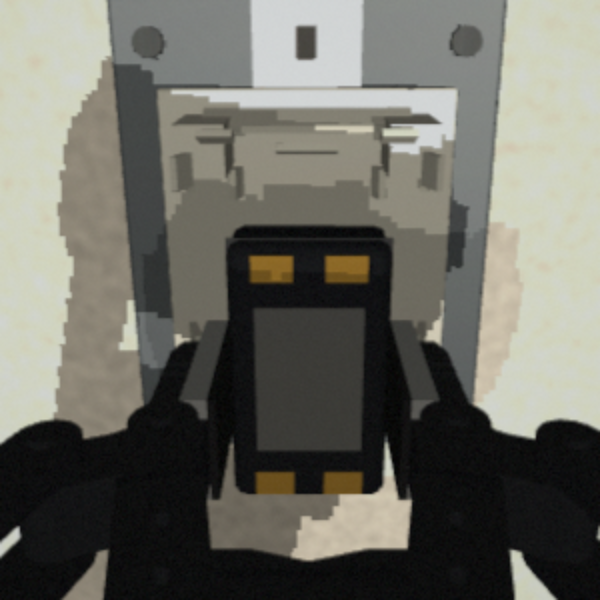

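Request:
step_arm --increments '[[[0.013, 0.013, 0.8], -0.002], [[0, 0, 0.8], 0], [[0, 0, 0.4], 0], [[0, 0, 0.2], 0], [[0, 0, 0.1], 0], [[0, 0, 0.1], 0], [[0, 0, 0.1], 0], [[0, 0, 0.03], 0], [[0, 0, 0], 0]]'

```text
t: 11.68
tcp_pos: [0.5689, 0.0175, 0.0265]
tcp_rot: [3.141, 0.052, 0.0]
ft_force: [-1.3, -0.0, 1.0]
grip_width: 0.0341
gripper_force: 60.7
```

Request:
step_arm --increments '[[[0, 0, 0], 0], [[0, 0, 0], 0], [[0, 0, 0], 0], [[0, 0, 0], 0], [[0, 0, -0.5], 0], [[0, 0, -1], 0], [[-0.2, 0, -1], 0], [[-0.5, 0, -1], 0], [[-0.5, 0, -1], 0], [[-0.5, 0, -0.7], 0], [[0, 0, 0], 0], [[0, 0, 0], 0]]' --gripper 0.25

```text
t: 13.18
tcp_pos: [0.5265, 0.0161, 0.156]
tcp_rot: [-3.141, -0.051, 0.0]
ft_force: [-0.4, 0.5, -0.1]
grip_width: 0.0534
gripper_force: 0.0
```

```bash
python3 - <<'E'
from h import *
im,d,P=look("w5")
near=(abs(P[...,1]-.017)<.11)&(abs(P[...,0]-.569)<.11)
print("plate",rect(P,near&(P[...,2]>.005)&(P[...,2]<.06)))
hsv=cv2.cvtColor(im,cv2.COLOR_RGB2HSV)
bay=(abs(P[...,1]-.0177)<.03)&(abs(P[...,0]-.569)<.045)
print("bat",rect(P,bay&(P[...,2]>.034)&(P[...,2]<.046)&(hsv[...,2]<255)))
cv2.imwrite("pics/w5c.png",cv2.resize(im[60:330,130:430,::-1],None,fx=2,fy=2))
to(412,338,200,1.75)
E
```

```text
13.175 [0.5265 0.0161 0.156 ] yaw 0.0328
plate (array([568.9,  17.8]), array([170.1, 130.5]), 1.7, array([0.0081, 0.0202, 0.0438]), array([283., 140.]), np.int32(29279))
bat (array([568.7,  16.7]), array([63.5, 36.5]), 1.9, array([0.0372, 0.039 , 0.0402]), array([285., 154.]), np.int32(3638))
t 13.225 tcp [0.5265 0.0161 0.1557] yaw 1.88 shift [ -4.157 -13.019  -1.765] turn 0.0022 w 0.05368925204211027 F [-0.1 -0.9 -0.6] 0.0
```

View pics/w5c.png

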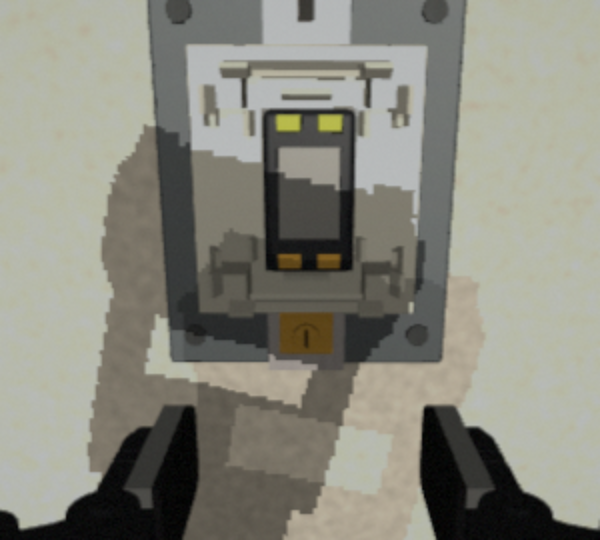

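Request:
step_arm --increments '[[[-0.403, -0.925, -0.126], 0], [[-0.403, -0.925, -0.126], 0], [[-0.403, -0.925, -0.126], 0], [[-0.403, -0.925, -0.126], 0], [[-0.403, -0.925, -0.126], 0], [[-0.403, -0.925, -0.126], 0], [[-0.403, -0.925, -0.126], 0], [[-0.403, -0.925, -0.126], 0], [[-0.403, -0.925, -0.126], 0], [[-0.403, -0.925, -0.126], 0], [[-0.403, -0.925, -0.126], 0], [[-0.403, -0.925, -0.126], 0], [[-0.403, -0.925, -0.126], 0], [[-0.403, -0.925, -0.126], 0], [[0, 0, 0], 0], [[0, 0, 0], 0]]' --gripper 1

```text
t: 15.22
tcp_pos: [0.3751, 0.3346, 0.1998]
tcp_rot: [3.14, 0.052, -0.001]
ft_force: [0.1, -0.2, 0.1]
grip_width: 0.0853
gripper_force: 0.0
```

```bash
python3 - <<'E'
from h import *
im,d,P=look("w6")
near=(abs(P[...,1]-.338)<.08)&(abs(P[...,0]-.43)<.08)
print("sink",rect(P,near&(P[...,2]>.018)&(P[...,2]<.03)))
print("sink",rect(P,near&(P[...,2]>.01)&(P[...,2]<.03)))
hsv=cv2.cvtColor(im,cv2.COLOR_RGB2HSV)
g=near&(hsv[...,0]>40)&(hsv[...,0]<90)&(hsv[...,1]>70)&(P[...,2]<.03)
g=cv2.morphologyEx((g|(near&(P[...,2]>.005)&(P[...,2]<.03))).astype(np.uint8),cv2.MORPH_CLOSE,np.ones((5,5)))
print("board",rect(P,g))
cv2.imwrite("pics/w6c.png",cv2.resize(im[20:290,130:430,::-1],None,fx=2,fy=2))
E
```

```text
15.225 [0.3751 0.3346 0.1998] yaw 0.0328
sink (array([408.6, 350.2]), array([29.6,  2.1]), 10.9, array([0.0201, 0.0218, 0.0228]), array([269., 156.]), np.int32(72))
sink (array([408.7, 350.2]), array([29.7,  2.1]), 10.9, array([0.012 , 0.0216, 0.0228]), array([269., 156.]), np.int32(90))
board (array([432.6, 341. ]), array([81.4, 60.6]), 10.7, array([0.0008, 0.0024, 0.0219]), array([279., 128.]), np.int32(4422))
```

View pics/w6c.png

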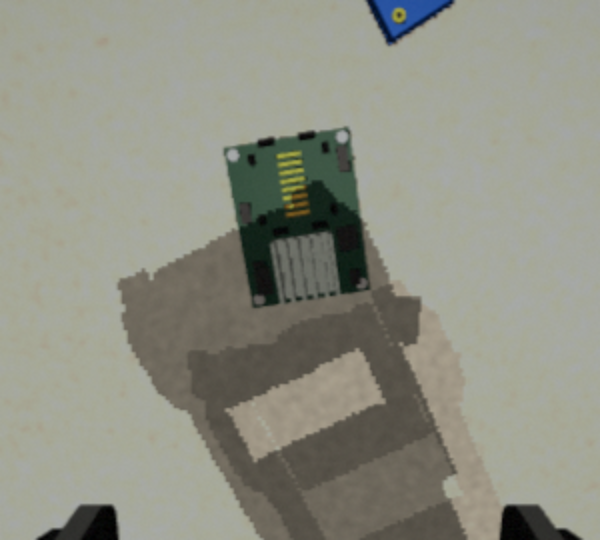

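```bash
python3 - <<'E'
from h import *
z=np.load("w6.npz"); P=z["P"]
near=(abs(P[...,1]-.338)<.04)&(abs(P[...,0]-.41)<.04)
m=cv2.morphologyEx((near&(P[...,2]>.018)&(P[...,2]<.03)).astype(np.uint8),cv2.MORPH_CLOSE,np.ones((5,5)))
print(rect(P,m)); q=P[near&(P[...,2]>.019)&(P[...,2]<.03)]; print(cv2.minAreaRect((q[:,:2]*1000).astype(np.float32)))
to(411,337,60,10.8)
E
```

```text
(array([421.2, 338.4]), array([58.1, 29.9]), 10.8, array([0.0054, 0.0082, 0.0227]), array([283., 154.]), np.int32(963))
((411.13427734375, 336.46563720703125), (30.03549575805664, 29.918119430541992), 10.798786163330078)
t 15.275 tcp [0.3752 0.3344 0.1999] yaw 1.84 shift [ 1.441 -0.06   5.596] turn -0.1563 w 0.08561384404570467 F [ 0.2 -0.6 -0.2] 0.0
```

Request:
step_arm --increments '[[[0.719, -0.02, 0.9], 0], [[0.719, -0.022, 0.9], 0], [[0, 0, 0.9], -0.078], [[0, 0, 0.9], -0.078], [[0, 0, 0.9], 0], [[0, 0, 0.9], 0], [[0, 0, 0.7], 0], [[0, 0, 0.3], 0], [[0, 0, 0], 0], [[0, 0, 0], 0]]'

```text
t: 16.52
tcp_pos: [0.4112, 0.3373, 0.0411]
tcp_rot: [-3.127, -0.296, -0.002]
ft_force: [1.2, -0.6, 0.2]
grip_width: 0.0855
gripper_force: 0.0
```

```bash
python3 -c "
from h import *
to(411.1,336.6,7,10.8)"
```

```text
t 16.525 tcp [0.4112 0.3373 0.0411] yaw 10.8 shift [-0.009  0.027  1.363] turn 0.0 w 0.08546083218509003 F [ 1.2 -0.6  0.2] 0.0
```

Request:
step_arm --increments '[[[0, 0.027, 0.5], 0], [[0, 0, 0.5], 0], [[0, 0, 0.26], 0], [[0, 0, 0.1], 0], [[0, 0, 0], 0]]'

```text
t: 17.15
tcp_pos: [0.4108, 0.3366, 0.0064]
tcp_rot: [3.128, 0.296, -0.0]
ft_force: [0.4, 0.1, -0.1]
grip_width: 0.0849
gripper_force: 0.0
```

Request:
step_arm --increments '[[[0, 0, 0], 0], [[0, 0, 0], 0], [[0, 0, 0], 0], [[0, 0, 0], 0], [[0, 0, 0], 0], [[0, 0, 0], 0]]' --gripper -1

```text
t: 17.9
tcp_pos: [0.4111, 0.3367, 0.0069]
tcp_rot: [-3.127, -0.296, -0.001]
ft_force: [-0.8, -1.1, 6.4]
grip_width: 0.0286
gripper_force: 60.9
```

Request:
step_arm --increments '[[[0, 0, -0.3], 0], [[0, 0, -0.7], 0], [[0, 0, -1], 0], [[0, 0, -1], 0], [[0, 0, -1], 0], [[0, 0, 0], 0]]'

```text
t: 18.65
tcp_pos: [0.4114, 0.3369, 0.1079]
tcp_rot: [-3.126, -0.296, -0.005]
ft_force: [0.6, 0.2, -0.5]
grip_width: 0.0287
gripper_force: 60.3
```

```bash
python3 -c "
from h import *
j=np.radians(1.75); print(568.8-22*np.cos(j),17.7-22*np.sin(j))
to(546.8,17.0,107,1.75)"
```

```text
546.8102610015923 17.0281527093839
t 18.65 tcp [0.4114 0.3369 0.1079] yaw 10.82 shift [ 2.917 13.587  0.033] turn 0.1583 w 0.0286945309694692 F [ 0.6  0.2 -0.5] 60.31902194023132
```

Request:
step_arm --increments '[[[0.1, 0.5, 0], 0], [[0.21, 0.97, 0], 0], [[0.21, 0.97, 0], 0], [[0.21, 0.97, 0], 0], [[0.21, 0.97, 0], 0], [[0.21, 0.97, 0], 0], [[0.21, 0.97, 0], 0], [[0.21, 0.97, 0], 0], [[0.21, 0.97, 0], 0], [[0.21, 0.97, 0], 0], [[0.21, 0.97, 0], 0], [[0.21, 0.97, 0], 0], [[0.21, 0.97, 0], 0], [[0.21, 0.97, 0], 0], [[0.09, 0.48, 0], 0], [[0, 0, 0], 0.08], [[0, 0, 0], 0.078], [[0, 0, 0], 0], [[0, 0, 0], 0]]'

```text
t: 21.02
tcp_pos: [0.546, 0.0167, 0.1061]
tcp_rot: [-3.141, -0.051, 0.001]
ft_force: [0.0, 1.1, -0.8]
grip_width: 0.0283
gripper_force: 60.4
```

```bash
python3 - <<'E'
from h import *
im,d,P=look("w7")
to(546.8,17.0,52,1.75)
near=(abs(P[...,1]-.0177)<.06)&(P[...,0]>.535)
hsv=cv2.cvtColor(im,cv2.COLOR_RGB2HSV)
g=near&(P[...,2]>.09)&(P[...,2]<.125)&(hsv[...,0]>40)&(hsv[...,0]<90)&(hsv[...,1]>60)
q=P[g]; print(cv2.minAreaRect((q[:,:2]*1000).astype(np.float32)),np.percentile(q[:,2],[5,50,95]), q[:,:2].max(0))
cv2.imwrite("pics/w7c.png",cv2.resize(im[20:400,100:460,::-1],None,fx=1.5,fy=1.5))
E
```

```text
21.025 [0.546  0.0167 0.1061] yaw 0.0324
t 21.075 tcp [0.5461 0.0167 0.1062] yaw 1.84 shift [ 0.029 -0.011  2.168] turn 0.0016 w 0.02820949354726943 F [-1.  -0.7 -1.1] 60.353636741638184
((571.7642822265625, 17.257068634033203), (72.86748504638672, 61.97461700439453), 1.8398003578186035) [0.10015554 0.10117749 0.10229541] [0.60876509 0.04922568]
```

View pics/w7c.png

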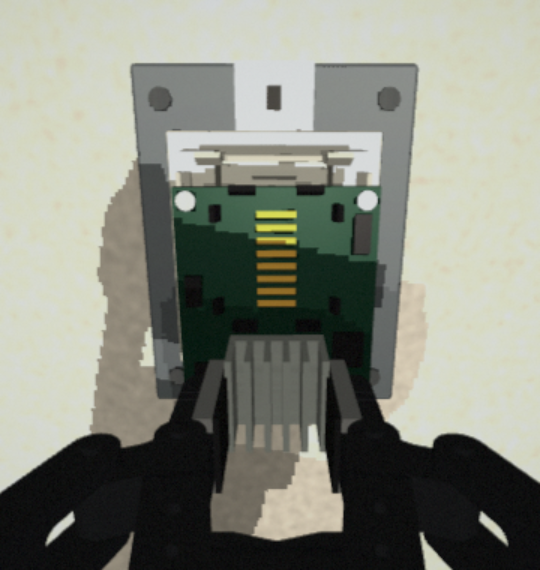

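Request:
step_arm --increments '[[[0.027, -0.018, 0.6], 0], [[0, 0, 0.6], 0], [[0, 0, 0.4], 0], [[0, 0, 0.15], 0], [[0, 0, 0.1], 0], [[0, 0, 0.1], 0], [[0, 0, 0.1], 0], [[0, 0, 0.1], 0], [[0, 0, 0], 0]]'

```text
t: 22.2
tcp_pos: [0.5469, 0.0171, 0.0525]
tcp_rot: [-3.141, -0.048, 0.0]
ft_force: [0.5, 0.1, -1.9]
grip_width: 0.0284
gripper_force: 60.3
```

Request:
step_arm --increments '[[[0, 0, 0.03], 0], [[0, 0, 0.02], 0], [[0, 0, 0], 0]]'

```text
t: 22.58
tcp_pos: [0.547, 0.017, 0.0518]
tcp_rot: [3.141, 0.048, 0.001]
ft_force: [-2.2, 0.2, 5.3]
grip_width: 0.0286
gripper_force: 60.8
```

Request:
step_arm --increments '[[[0, 0, 0], 0], [[0, 0, 0], 0], [[0, 0, 0], 0], [[0, 0, -0.4], 0], [[0, 0, -1], 0], [[0, 0, -1], 0], [[-0.5, 0, -1], 0], [[-0.5, 0, -0.5], 0], [[0, 0, 0], 0], [[0, 0, 0], 0]]' --gripper 0.1

```text
t: 23.82
tcp_pos: [0.5219, 0.0163, 0.1483]
tcp_rot: [-3.141, -0.048, 0.001]
ft_force: [0.4, -0.6, -0.7]
grip_width: 0.0471
gripper_force: 0.0
```

```bash
cat > chk.py <<'E'
from h import *
def board(name):
    im,d,P=look(name)
    near=(abs(P[...,1]-.0177)<.06)&(abs(P[...,0]-.569)<.06)
    hsv=cv2.cvtColor(im,cv2.COLOR_RGB2HSV)
    g=near&(P[...,2]>.04)&(P[...,2]<.056)&(hsv[...,0]>40)&(hsv[...,0]<90)&(hsv[...,1]>60)
    q=P[g]; print("board",cv2.minAreaRect((q[:,:2]*1000).astype(np.float32)),np.percentile(q[:,2],[5,50,95]))
    for sgn in(-1,1):
        k=q[(q[:,0]-.569)*sgn>.02]; print(sgn,np.median(k[:,2]), [np.median(k[(k[:,1]-.0177)*t>.01][:,2]) for t in(-1,1)])
    f=P[near&(P[...,2]>.061)&(P[...,2]<.075)]; print("sink",cv2.minAreaRect((f[:,:2]*1000).astype(np.float32)),np.median(f[:,2]))
    return im,P
E
python3 - <<'E'
from chk import *
im,P=board("w8")
to(565,262,180,1.75)
E
```

```text
23.825 [0.5219 0.0163 0.1483] yaw 0.0307
board ((569.1519165039062, 17.449081420898438), (79.01799774169922, 61.221683502197266), 1.8795549869537354) [0.04584141 0.04696905 0.04820662]
-1 0.047015394553704806 [np.float64(0.047031965713077176), np.float64(0.04701039930087436)]
1 0.046979195701212464 [np.float64(0.04692034006262036), np.float64(0.04701110272831957)]
sink ((547.5172729492188, 16.42890739440918), (30.11954116821289, 30.12433433532715), 1.5025051832199097) 0.06677379499554009
t 23.875 tcp [0.5219 0.0163 0.1481] yaw 1.76 shift [ 2.022 -9.773 -1.275] turn 0.0001 w 0.04645424280242256 F [ 0.1 -0.1  0.1] 0.0
```

Request:
step_arm --increments '[[[0.2, -0.977, -0.05], 0], [[0.2, -0.977, -0.05], 0], [[0.2, -0.977, -0.05], 0], [[0.2, -0.977, -0.05], 0], [[0.2, -0.977, -0.05], 0], [[0.2, -0.977, -0.05], 0], [[0.2, -0.977, -0.05], 0], [[0.2, -0.977, -0.05], 0], [[0.2, -0.977, -0.05], 0], [[0.2, -0.977, -0.05], 0], [[0, 0, 0], 0], [[0, 0, 0], 0]]' --gripper 1

```text
t: 25.38
tcp_pos: [0.5643, 0.2614, 0.1607]
tcp_rot: [3.141, 0.048, -0.002]
ft_force: [0.3, -0.5, -0.2]
grip_width: 0.0852
gripper_force: 0.0
```

```bash
python3 - <<'E'
from h import *
im,d,P=look("w9")
near=(abs(P[...,1]-.263)<.04)&(abs(P[...,0]-.607)<.04)
for lo in(.004,.008,.011):print("radio",rect(P,near&(P[...,2]>lo)&(P[...,2]<.03)))
n2=(abs(P[...,1]-.25)<.03)&(abs(P[...,0]-.676)<.03);print("other",rect(P,n2&(P[...,2]>.004)&(P[...,2]<.03)))
cv2.imwrite("pics/w9c.png",cv2.resize(im[20:290,130:430,::-1],None,fx=2,fy=2))
E
```

```text
25.375 [0.5643 0.2614 0.1607] yaw 0.0307
radio (array([607.3, 265.6]), array([33.6, 27.6]), 12.6, array([0.0117, 0.0129, 0.0141]), array([280., 150.]), np.int32(1220))
radio (array([607.3, 265.6]), array([33.6, 27.6]), 12.6, array([0.0117, 0.0129, 0.0141]), array([280., 150.]), np.int32(1212))
radio (array([607.3, 265.6]), array([33.6, 27.5]), 12.7, array([0.0118, 0.0129, 0.0141]), array([280., 150.]), np.int32(1204))
other (array([676.6, 251.1]), array([25.5, 21.1]), 30.2, array([0.0084, 0.0096, 0.0109]), array([300.,  65.]), np.int32(872))
```

View pics/w9c.png

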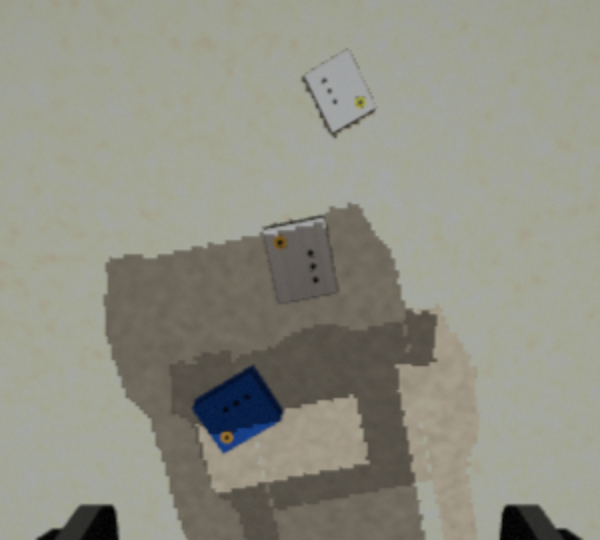

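Request:
step_arm --increments '[[[0.862, -0.06, 0.8], 0], [[0.862, -0.055, 0.8], 0], [[0, 0, 0.9], -0.095], [[0, 0, 0.9], -0.095], [[0, 0, 0.9], 0], [[0, 0, 0.7], 0], [[0, 0, 0.2], 0], [[0, 0, 0], 0], [[0, 0, 0], 0]]'

```text
t: 26.55
tcp_pos: [0.6079, 0.2662, 0.0323]
tcp_rot: [-3.122, -0.346, -0.003]
ft_force: [-0.6, -0.1, 0.1]
grip_width: 0.0857
gripper_force: 0.0
```

```bash
python3 -c "
from h import *
to(607.3,265.6,6,12.65)"
```

```text
t 26.55 tcp [0.6079 0.2662 0.0323] yaw 12.65 shift [-0.03   0.02   1.054] turn -0.0 w 0.08569807052393277 F [-0.6 -0.1  0.1] 0.0
```

Request:
step_arm --increments '[[[-0.03, 0.02, 0.5], 0], [[0, 0, 0.4], 0], [[0, 0, 0.15], 0], [[0, 0, 0], 0]]'

```text
t: 27.05
tcp_pos: [0.6067, 0.2655, 0.0047]
tcp_rot: [3.122, 0.346, -0.001]
ft_force: [-0.3, -0.1, -0.4]
grip_width: 0.0854
gripper_force: 0.0
```

Request:
step_arm --increments '[[[0, 0, 0], 0], [[0, 0, 0], 0], [[0, 0, 0], 0], [[0, 0, 0], 0], [[0, 0, 0], 0], [[0, 0, 0], 0]]' --gripper -1

```text
t: 27.8
tcp_pos: [0.6071, 0.2656, 0.0057]
tcp_rot: [-3.122, -0.346, -0.002]
ft_force: [-0.2, -0.6, 6.4]
grip_width: 0.026
gripper_force: 59.6
```

```bash
python3 -c "
from h import *
j=np.radians(1.8); x,y=569.0+18*np.cos(j),17.5+18*np.sin(j); print(x,y)
to(x,y,112,1.8)"
```

```text
586.9911180865831 18.065393663406308
t 27.8 tcp [0.6071 0.2656 0.0057] yaw 12.65 shift [-2.949  9.485 -4.256] turn 0.1894 w 0.02599202711884565 F [-0.2 -0.6  6.4] 59.6148544549942
```

Request:
step_arm --increments '[[[0, 0, -0.4], 0], [[0, 0, -1], 0], [[0, 0, -1], 0], [[0, 0, -1], 0], [[-0.295, 0.949, -0.85], 0], [[-0.295, 0.949, 0], 0], [[-0.295, 0.949, 0], 0], [[-0.295, 0.949, 0], 0], [[-0.295, 0.949, 0], 0], [[-0.295, 0.949, 0], 0], [[-0.295, 0.949, 0], 0], [[-0.295, 0.949, 0], 0], [[-0.295, 0.949, 0], 0], [[-0.294, 0.944, 0], 0], [[0, 0, 0], 0.095], [[0, 0, 0], 0.094], [[0, 0, 0], 0], [[0, 0, 0], 0]]'

```text
t: 30.05
tcp_pos: [0.5867, 0.0181, 0.1115]
tcp_rot: [-3.141, -0.053, 0.0]
ft_force: [-0.3, -1.1, -0.1]
grip_width: 0.0262
gripper_force: 59.1
```

```bash
python3 - <<'E'
from h import *
im,d,P=look("w10")
near=(abs(P[...,1]-.018)<.05)&(abs(P[...,0]-.59)<.04)&(P[...,2]>.112)&(P[...,2]<.125)
v=np.mgrid[:420,:560][0]
print("radio?",rect(P,near)); 
to(587.0,18.1,53.7,1.8)
cv2.imwrite("pics/w10c.png",cv2.resize(im[60:400,100:460,::-1],None,fx=1.5,fy=1.5))
E
```

```text
30.05 [0.5867 0.0181 0.1115] yaw 0.0337
radio? (array([587.6,  21.6]), array([46.1, 34.4]), 89.6, array([0.1159, 0.1188, 0.1216]), array([283., 277.]), np.int32(4461))
t 30.1 tcp [0.5867 0.0181 0.1115] yaw 1.91 shift [0.01  0.    2.312] turn 0.002 w 0.025939979746686027 F [-0.6 -0.3 -0.3] 59.06193137168884
```

View pics/w10c.png

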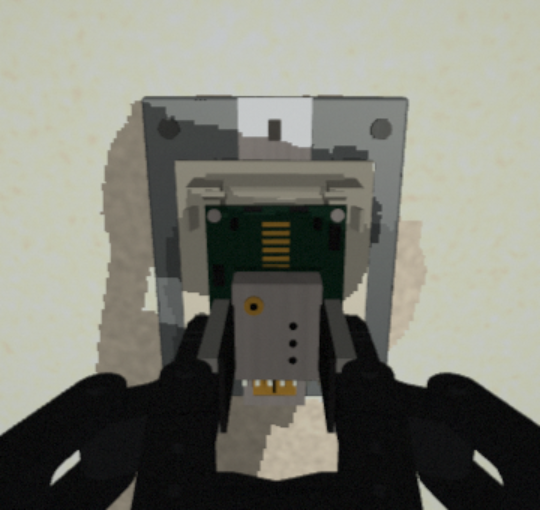

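Request:
step_arm --increments '[[[0.01, 0, 0.7], 0.002], [[0, 0, 0.7], 0], [[0, 0, 0.4], 0], [[0, 0, 0.15], 0], [[0, 0, 0.1], 0], [[0, 0, 0.1], 0], [[0, 0, 0.08], 0], [[0, 0, 0.06], 0], [[0, 0, 0.04], 0], [[0, 0, 0], 0]]'

```text
t: 31.35
tcp_pos: [0.5871, 0.018, 0.0536]
tcp_rot: [3.141, 0.047, 0.001]
ft_force: [-2.3, 0.4, 4.5]
grip_width: 0.026
gripper_force: 59.6
```

Request:
step_arm --increments '[[[0, 0, 0], 0], [[0, 0, 0], 0], [[0, 0, 0], 0], [[0, 0, -0.4], 0], [[0, 0, -1], 0], [[-0.3, 0, -1], 0], [[-1, 0, -1], 0], [[-1, 0, -0.8], 0], [[-0.4, 0, 0], 0], [[0, 0, 0], 0], [[0, 0, 0], 0]]' --gripper -0.1

```text
t: 32.72
tcp_pos: [0.52, 0.016, 0.1574]
tcp_rot: [-3.141, -0.047, 0.001]
ft_force: [0.1, 0.4, -0.5]
grip_width: 0.0382
gripper_force: 0.0
```

```bash
python3 - <<'E'
from chk import *
im,P=board("w11")
near=(abs(P[...,1]-.018)<.03)&(abs(P[...,0]-.59)<.03)
print("radio",rect(P,near&(P[...,2]>.056)&(P[...,2]<.07)))
cv2.imwrite("pics/w11c.png",cv2.resize(im[40:310,130:430,::-1],None,fx=2,fy=2))
to(442.6,-352.5,180,29.1)
E
```

```text
32.725 [0.52   0.016  0.1574] yaw 0.0298
board ((569.1715087890625, 17.7741756439209), (79.7992935180664, 61.74937438964844), 1.8972511291503906) [0.04586398 0.04697675 0.04829526]
-1 0.04694546846448386 [np.float64(0.04698478295674696), np.float64(0.04693017132558208)]
1 0.046968980684378714 [np.float64(0.04701889556149266), np.float64(0.046877572584663935)]
sink ((568.1998291015625, 17.110877990722656), (71.41910552978516, 30.030393600463867), 1.6803137063980103) 0.06223810787823983
radio (array([587.6,  17.3]), array([32.8, 27.7]), 1.9, array([0.0598, 0.0609, 0.0621]), array([284., 123.]), np.int32(1905))
t 32.775 tcp [0.52   0.0159 0.1574] yaw 1.71 shift [-3.535 14.639 -0.903] turn -0.4781 w 0.038571098790693446 F [-0.6  0.7  0. ] 0.0
```

View pics/w11c.png

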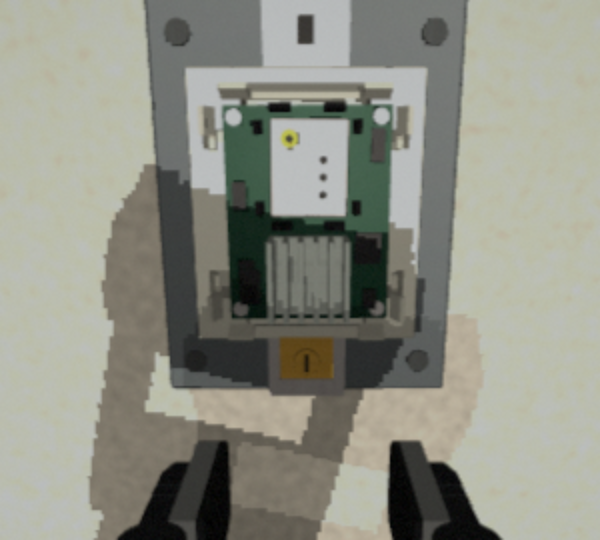

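Request:
step_arm --increments '[[[-0.235, 0.976, -0.06], 0], [[-0.235, 0.976, -0.06], 0], [[-0.235, 0.976, -0.06], 0], [[-0.235, 0.976, -0.06], 0], [[-0.235, 0.976, -0.06], 0], [[-0.235, 0.976, -0.06], 0], [[-0.235, 0.976, -0.06], 0], [[-0.235, 0.976, -0.06], 0], [[-0.235, 0.976, -0.06], 0], [[-0.235, 0.976, -0.06], 0], [[-0.235, 0.976, -0.06], 0], [[-0.235, 0.976, -0.06], 0], [[-0.235, 0.976, -0.06], 0], [[-0.235, 0.976, -0.06], 0], [[-0.235, 0.976, -0.06], 0], [[0, 0, 0], -0.16], [[0, 0, 0], -0.16], [[0, 0, 0], -0.158], [[0, 0, 0], 0], [[0, 0, 0], 0]]' --gripper 1

```text
t: 35.28
tcp_pos: [0.4424, -0.3527, 0.1805]
tcp_rot: [-3.042, -0.785, 0.0]
ft_force: [-0.0, 1.0, -0.1]
grip_width: 0.0853
gripper_force: 0.0
```

```bash
python3 - <<'E'
from h import *
im,d,P=look("w12")
near=(abs(P[...,1]+.3525)<.08)&(abs(P[...,0]-.4426)<.08)
print("nose",rect(P,near&(P[...,2]>.057)&(P[...,2]<.07)))
m=near&(P[...,2]>.025)&(P[...,2]<.07); q=P[m]; print(cv2.minAreaRect((q[:,:2]*1000).astype(np.float32)))
to(442.6,-352.5,46,29.1)
E
```

```text
35.275 [ 0.4424 -0.3527  0.1805] yaw 0.5048
nose (array([ 442.7, -352.1]), array([112.1,  45. ]), 29.0, array([0.0618, 0.063 , 0.0642]), array([284., 201.]), np.int32(7091))
((442.6867370605469, -352.13525390625), (112.32501983642578, 96.2916488647461), 29.050289154052734)
t 35.325 tcp [ 0.4424 -0.3526  0.1805] yaw 28.95 shift [ 0.009 -0.     5.381] turn -0.0026 w 0.08545581051859272 F [ 0.2  0.1 -1.1] 0.0
```

Request:
step_arm --increments '[[[0.01, 0, 0.9], 0], [[0, 0, 0.9], 0], [[0, 0, 0.9], 0], [[0, 0, 0.9], 0], [[0, 0, 0.9], 0], [[0, 0, 0.6], 0], [[0, 0, 0.28], 0], [[0, 0, 0], 0]]'

```text
t: 36.33
tcp_pos: [0.4427, -0.3524, 0.0462]
tcp_rot: [-3.041, -0.789, 0.0]
ft_force: [0.5, 0.3, 0.5]
grip_width: 0.0855
gripper_force: 0.0
```

Request:
step_arm --increments '[[[0, 0, 0], 0], [[0, 0, 0], 0], [[0, 0, 0], 0], [[0, 0, 0], 0], [[0, 0, 0], 0], [[0, 0, 0], 0]]' --gripper -1

```text
t: 37.08
tcp_pos: [0.4429, -0.3527, 0.047]
tcp_rot: [3.039, 0.789, 0.001]
ft_force: [-0.8, 0.7, 5.5]
grip_width: 0.0436
gripper_force: 62.1
```

```bash
python3 -c "
from h import *
to(568.9,17.7,150,1.8)"
```

```text
t 37.075 tcp [ 0.4429 -0.3527  0.047 ] yaw 29.09 shift [ 11.609 -10.49   -4.133] turn 0.4764 w 0.04355832159219229 F [-0.8  0.7  5.5] 62.1067450940609
```

Request:
step_arm --increments '[[[0, 0, -0.3], 0], [[0, 0, -0.8], 0], [[0, 0, -1], 0], [[0, 0, -1], 0], [[0, 0, -1], 0], [[0.5, -0.45, 0], 0], [[0.9, -0.81, 0], 0], [[0.9, -0.81, 0], 0], [[0.9, -0.81, 0], 0], [[0.9, -0.81, 0], 0], [[0.9, -0.81, 0], 0], [[0.9, -0.81, 0], 0], [[0.9, -0.81, 0], 0], [[0.9, -0.81, 0], 0], [[0.9, -0.81, 0], 0], [[0.9, -0.81, 0], 0], [[0.9, -0.81, 0], 0], [[0.9, -0.81, 0], 0], [[0.3, -0.32, 0], 0]]'

```text
t: 39.45
tcp_pos: [0.5678, 0.0201, 0.1474]
tcp_rot: [-3.039, -0.792, 0.003]
ft_force: [-0.3, -0.7, -1.9]
grip_width: 0.0438
gripper_force: 61.3
```

Request:
step_arm --increments '[[[0, 0, 0], 0.12], [[0, 0, 0], 0.12], [[0, 0, 0], 0.12], [[0, 0, 0], 0.116], [[0, 0, 0], 0], [[0, 0, 0], 0]]'

```text
t: 40.2
tcp_pos: [0.5682, 0.0179, 0.1483]
tcp_rot: [-3.141, -0.053, 0.001]
ft_force: [-0.1, 0.7, -1.5]
grip_width: 0.0434
gripper_force: 61.3
```

```bash
python3 - <<'E'
from h import *
im,d,P=look("w13")
near=(abs(P[...,1]-.018)<.08)&(abs(P[...,0]-.57)<.08)
for hi in(.155,.163,.17):
  q=P[near&(P[...,2]>.12)&(P[...,2]<hi)];print(cv2.minAreaRect((q[:,:2]*1000).astype(np.float32)))
print(rect(P,near&(P[...,2]>.153)&(P[...,2]<.172)))
cv2.imwrite("pics/w13c.png",cv2.resize(im[60:400,100:460,::-1],None,fx=1.5,fy=1.5))
to(568.9,17.7,68.5,1.8)
E
```

```text
40.2 [0.5682 0.0179 0.1483] yaw 0.0339
((568.30810546875, 17.514511108398438), (112.40020751953125, 96.91102600097656), 1.8362711668014526)
((568.30810546875, 17.514511108398438), (112.40020751953125, 96.91102600097656), 1.8362711668014526)
((568.30810546875, 17.514511108398438), (112.40020751953125, 96.91102600097656), 1.8362711668014526)
(array([574.7,  17.7]), array([107.2,  68.7]), -12.4, array([0.163 , 0.1643, 0.1655]), array([284., 265.]), np.int32(23512))
t 40.25 tcp [0.5683 0.0179 0.1484] yaw 1.92 shift [0.027 0.007 3.197] turn 0.0021 w 0.04357172599084328 F [ 0.  -0.4 -1.8] 61.32526695728302
```

View pics/w13c.png

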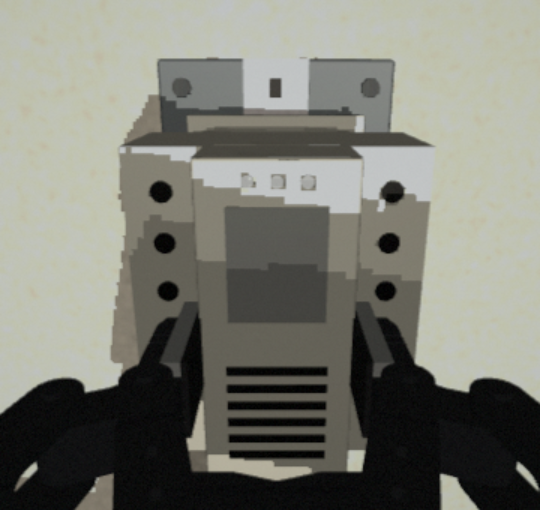

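Request:
step_arm --increments '[[[0.024, -0.01, 0.6], 0], [[0, 0, 0.6], 0], [[0, 0, 0.5], 0], [[0, 0, 0.4], 0], [[0, 0, 0.3], 0], [[0, 0, 0.2], 0], [[0, 0, 0.2], 0], [[0, 0, 0.12], 0], [[0, 0, 0.1], 0], [[0, 0, 0.08], 0], [[0, 0, 0], 0]]'

```text
t: 41.62
tcp_pos: [0.5691, 0.0181, 0.0711]
tcp_rot: [-3.141, -0.05, 0.0]
ft_force: [0.1, -0.6, -0.8]
grip_width: 0.0437
gripper_force: 61.3
```

Request:
step_arm --increments '[[[0, 0, 0.04], 0], [[0, 0, 0.03], 0], [[0, 0, 0.03], 0], [[0, 0, 0], 0]]'

```text
t: 42.12
tcp_pos: [0.5691, 0.0181, 0.069]
tcp_rot: [3.141, 0.05, 0.0]
ft_force: [-2.3, 0.3, 3.8]
grip_width: 0.044
gripper_force: 61.7
```

Request:
step_arm --increments '[[[0, 0, 0], 0], [[0, 0, 0], 0], [[0, 0, 0], 0], [[0, 0, -0.4], 0], [[0, 0, -1], 0], [[0, 0, -1], 0], [[-0.6, 0, -1], 0], [[-0.6, 0, -1], 0], [[-0.6, 0, -0.8], 0], [[0, 0, 0], 0], [[0, 0, 0], 0]]' --gripper 0.5

```text
t: 43.5
tcp_pos: [0.5243, 0.0167, 0.1982]
tcp_rot: [-3.141, -0.05, 0.001]
ft_force: [0.8, -0.1, -0.6]
grip_width: 0.0641
gripper_force: 0.0
```

```bash
python3 - <<'E'
from h import *
im,d,P=look("w14")
near=(abs(P[...,1]-.018)<.08)&(abs(P[...,0]-.57)<.08)
m=near&(P[...,2]>.055)&(P[...,2]<.1); q=P[m]
print(cv2.minAreaRect((q[:,:2]*1000).astype(np.float32)))
n=near&(P[...,2]>.075)&(P[...,2]<.1); print("nose",rect(P,n)); q=P[n]
A=np.c_[q[:,:2],np.ones(len(q))]; print("tilt",np.linalg.lstsq(A,q[:,2],rcond=None)[0])
print(state()["ft_force"],state()["grip_width"])
E
```

```text
43.5 [0.5243 0.0167 0.1982] yaw 0.0318
((569.2232666015625, 17.296993255615234), (112.53956604003906, 96.27930450439453), 1.7452763319015503)
nose (array([569.2,  17.4]), array([112.5,  45.2]), 1.7, array([0.0838, 0.085 , 0.0862]), array([284., 146.]), np.int32(8509))
tilt [ 0.00175742 -0.00122167  0.08403835]
[-0.00991059 -0.2719395  -0.25032093] 0.06387932558508208
```

Cover is level and fully down: its top reads 0.085 m against 0.086 m nominal, with the camera's usual 1 mm low bias. It is centred to within 0.5 mm, so I'm handing in.

```bash
python3 -c "
from station import workorder
print(workorder.hand_in())"
```

```text
the job is handed in; nothing more can be done
None
```

The gateway is assembled and handed in at about 44 s: battery, board, radio and cover all measured in place to about 1 mm and level, and the arm kept clear of the screwdriver, mouse and plug adapter; the hand-in returned no verdict.

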